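# Hold a wound coil against the sprung shoe of a fastening jig

## Robot

A 7-joint arm with a two-finger parallel gripper is mounted at the origin on a cart in front of the work surface, level with it; the furniture and walls round the work are solid. World frame = base frame: x ahead of the robot, y to its left, z up, the work surface at z = 0. Lengths are in m, angles in rad, forces in N, time in s.
With the tool pointing down it reaches from about 0.4 to 0.85 m from the base axis. Payload 4.5 kg.
Tool frame: the origin (TCP) lies at the very end of the fingers, on their centre line; the grasp point (between the pads) lies 19 mm behind it; y points along the fingers, x is the direction in which the jaws open and shut, and the axes are right-handed (so a half turn about y gives the same grasp; the last joint's range is limited). The gripper opens to 88 mm and grips with 3 to 60 N. Pads are 18 mm wide; open, the fingers measure 123 mm over their backs; the gripper's body (75 mm by 187 mm) begins 45 mm behind the grasp point.
Start: joints at [-1.226, 0.689, -0.195, 1.565, 0.157, 0.902, -0.215], TCP at [0.191, 0.595, 0.239] pointing down, gripper open.
Joint ranges: [-3.01, 3.01], [-0.46, 2.08], [-1.47, 1.51], [0.13, 2.56], [-1, 4.14], [0.04, 2.09], [-2.66, 2.66]. Speed limits (rad/s): [2.57, 2.57, 3.14, 3.14, 3.14, 3.14, 3.14].

## Interface

Orientations are given as a unit quaternion [x, y, z, w].
In Python, from plant import r gives the robot as it stands.
- The arm moves only by the shell command python3 -m inch 'ROWS' [OPENING] [FORCE]. ROWS is JSON, a list of rows, each a list of 6 numbers: the shift along the tool's x, y, z in mm, then the turn, a rotation vector about the tool's x, y, z in rad. In form: [[x, y, z, ax, ay, az], ...]. A call has 1 to 12 rows; each row shifts and turns the commanded pose from where the row before left it, along the tool's axes as they then stand; what a row does not reach is not made up. A row lasts 1/12 s, in which the tool goes at most 41.7 mm and 7.16 degrees, less where a joint would pass 70% of its speed; a pose out of reach is approached as far as the arm can. A call is refused whole if a number of a shift passes 41.7 or a number of a turn 0.125, either way. A call with a gripper value outside its range is refused whole. OPENING is the finger opening in mm, from 0 to 88.1, set as the call begins (- or left out, the last holds). The fingers move at their own pace and stop on an object; FORCE is the grip in N (left out, the last holds). Time passes only in rows, so rows that do not move let the fingers close. It gives the time, the measured TCP pose, the force and the opening at its end, in the units of the state.
- r.get_state(): the state, without advancing time (a new reading comes with each control period).
- r.snapshot(name): name is "scene" or "side" or "wrist"; returns a dict with "img" (480x640x3 uint8, red, green, blue), "range_z" (480x640 float32, m along the optical axis (not along the pixel's ray), 0 where there is no reading), "mtx" (3x3 intrinsics, pixels), "camera_from_world" (4x4, takes a point from world to camera coordinates); the wrist camera has in their place "tool_from_camera" (4x4, takes a point from camera to tool coordinates, whose origin is the TCP and whose axes are the tool frame's). Camera axes: x right, y down, z forward; pixel columns grow to the right and rows downward; lengths in m; the calibration is good to about 2 mm. The wrist camera is an equidistant fisheye: a pixel r from the principal point sees the ray r / f radians off the axis. A picture is of the moment at which its call begins: read the wrist's pose just before it.
- r.finish_job(): hands the job in, once; it reports no verdict.
The state is a dict: "clock": time; "q": joint angles; "qd": joint speeds; "joint_torque": joint torques, N m; "tool_pos": TCP position; "eef_rot": TCP orientation; "contact_force": force on the tool from outside, world axes, zero at the start; "moment": the same for the moment, N m; "opening": opening from 0.0 (shut) to 1.0 (fully open).
Only numpy, scipy, OpenCV 4.12 (cv2) and the standard library are available. Lean on these libraries where they do the work, as an engineer would, in place of code of your own. Each camera call takes 0.05 s, during which the arm holds its last target.

## Task

Lift the coil with the red cheeks up off its spindle, stand it upright on the jig's bed and, holding it there, press one of its flat sides squarely and centrally against the yellow sprung shoe with a steady push of about 9 N (the pointer is then in the middle of the green band); finish like that, still holding it and keeping up the push, so that a colleague can drive the screws. Push gently so that the shoe is never driven to the end of its travel, and leave the black-cheeked coil on its spindle and the other things on the bench alone.

Things in the scene. Friction and masses are not known exactly. Their poses are not given: they have to be found in the camera images.
- coil_red: The coil to use: copper winding on a square bobbin with red cheeks, 46 x 46 mm, 40 mm high, flat sides, about 120 g, square 20 mm bore straight through. It starts upright on one of the two spindles, turned up to about 35 degrees from the stand's axes. Origin: centre of its underside; z along the bore, x and y square to its flat sides. Two brass tabs stand 6 mm up from the top near its +x side, inside the outline. Any of its four sides may face the shoe.
- coil_black: The same coil with black cheeks, on the other spindle; to be left there.
- coil_stand: Fixed grey base plate, 85 (x) x 210 (y) x 10 mm, origin at the centre of its underside. Two upright steel spindles, 12 mm thick, at its y = +60 and y = -60 mm; their tips are 64 mm above the origin. Coils rest on the plate (underside at 10 mm), so a coil is clear of its spindle when its underside is above 64 mm.
- jig: Fixed fastening jig: pale aluminium base 190 x 120 x 12 mm, whose top is the bed; its x axis is the pressing direction, away from the open front towards the shoe. Origin: on the underside, straight below the rest position of the shoe's face. The bed runs from x = -80 to x = 0 before the shoe; behind the shoe, x = 46 to 96 mm, is a blue spring housing 80 mm wide, its top 50 mm above the origin, with a scale on top: white, green (3.3 to 16.7 mm of shoe travel, 5 to 13 N), red.
- bed (a point): Point on the bed's top, 12 mm above the jig's underside and at x = -23 mm in the jig: the centre of the coil's underside when it stands there just touching the resting shoe. Axes as the jig's. Two black lines on the bed, 52 mm apart, mark the lane the coil sits in.
- shoe: Sprung shoe with a yellow front plate, 50 mm wide, from 13.5 to 55.5 mm above the jig's underside, its flat face looks to the jig's -x. It slides along the jig's x only and carries a black pointer bar over the scale. Origin as the jig's when at rest; axes as the jig's.
- shoe_face (a point): Middle of the shoe's yellow face, 34.5 mm above the jig's underside; moves with the shoe. Its x in the jig's frame is the travel of the shoe: 0 at rest, growing as it is pushed, stop at 25 mm. Spring force = 3 N + 0.6 N per mm of travel, so 10 mm is 9 N.
- terminal_driver: Black-handled screwdriver, 130 mm long, lying behind the work; bystander.
- ferrule_tin: Round white tin, 62 mm across, 24 mm high; bystander.
- solder_spool: Reel of solder with blue flanges, 54 mm across, 55 mm high; bystander.

How it is judged:
By the outcome, as a careful person would: the job done as asked, in the order asked, and still so for the second after the job is handed in, while the arm keeps its last pose, push and grip.
It also fails if it takes over 45 s, if anything falls off the work surface, if the arm or the gripper's body presses on something with over 40 N, if the wrist force passes 120 N, or if a joint passes its speed limit or range.

## Working session

There is one attempt and no reset: what is moved stays moved. The work goes in short steps, Python scripts to look and compute and a shell command to move; the robot and the scene stay as the last step left them, time stands still between calls to the robot, and variables do not carry over. Pictures are saved under pics/ and viewed, and the job is handed in when it is done.

```bash
ls; mkdir -p pics; python3 - <<'E'
from plant import r
import cv2,numpy as np
s=r.get_state();print(s)
for n in("scene","side","wrist"):
    d=r.snapshot(n);cv2.imwrite(f"pics/{n}0.png",d["img"][:,:,::-1]);np.savez(f"{n}0.npz",**d)
    print(n,d["mtx"].tolist(),d.get("camera_from_world",d.get("tool_from_camera")).round(3).tolist())
E
```

```text
pics
{'clock': 0.0, 'q': array([-1.22622625,  0.68996936, -0.19452396,  1.56633809,  0.15729728,
        0.90246195, -0.21510165]), 'qd': array([-8.68012425e-04, -6.92095650e-04, -7.56266561e-04,  2.84486128e-04,
        5.74077344e-04,  5.56060503e-05,  9.43489164e-04]), 'joint_torque': array([-8.28533830e-04, -5.27567160e+01, -1.26691125e+00, -1.53437126e+01,
       -5.25531534e-02,  6.44589352e-03,  1.68707616e-04]), 'tool_pos': array([0.19097002, 0.59446009, 0.23792098]), 'eef_rot': array([ 0.5717423 ,  0.41613633, -0.41710514, -0.5709331 ]), 'contact_force': array([0.02201613, 0.03073952, 0.35466001]), 'moment': array([-0.05017025,  0.0029342 , -0.02729455]), 'opening': 1.0014557686009518}
scene [[530.1522109254357, 0.0, 322.2924712545271], [0.0, 530.1522109254357, 242.46073724328], [0.0, 0.0, 1.0]] [[0.734, -0.679, 0.02, -0.463], [-0.476, -0.535, -0.698, 0.323], [0.485, 0.502, -0.716, 0.803], [0.0, 0.0, 0.0, 1.0]]
side [[475.71476392333864, 0.0, 322.1222668446336], [0.0, 475.71476392333864, 239.70795093906037], [0.0, 0.0, 1.0]] [[-0.989, -0.146, 0.018, 0.616], [-0.088, 0.484, -0.871, 0.092], [0.118, -0.863, -0.492, 0.794], [0.0, 0.0, 0.0, 1.0]]
wrist [[371.64829954431775, 0.0, 317.86505748370143], [0.0, 371.64829954431775, 239.17425843251982], [0.0, 0.0, 1.0]] [[1.0, -0.001, -0.0, 0.001], [-0.0, -0.311, 0.95, -0.146], [-0.001, -0.95, -0.311, 0.081], [0.0, 0.0, 0.0, 1.0]]
```

View pics/scene0.png

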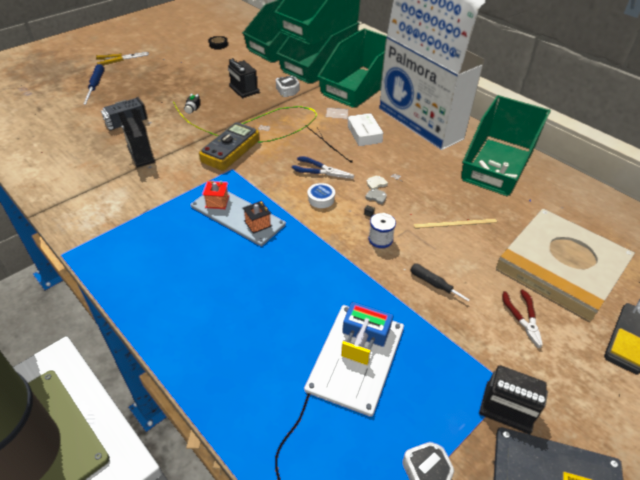

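View pics/side0.png

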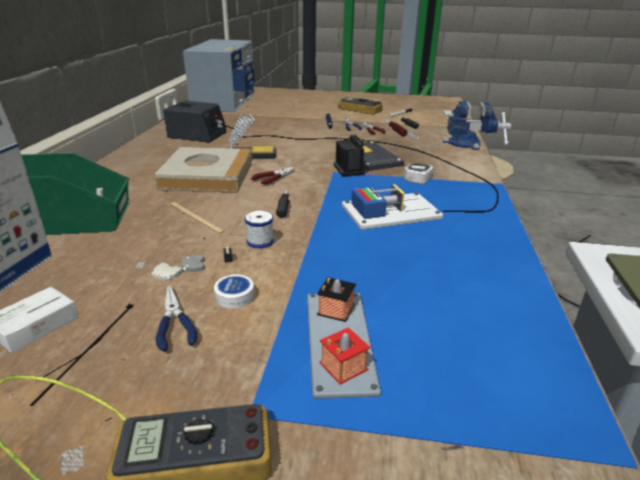

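View pics/wrist0.png

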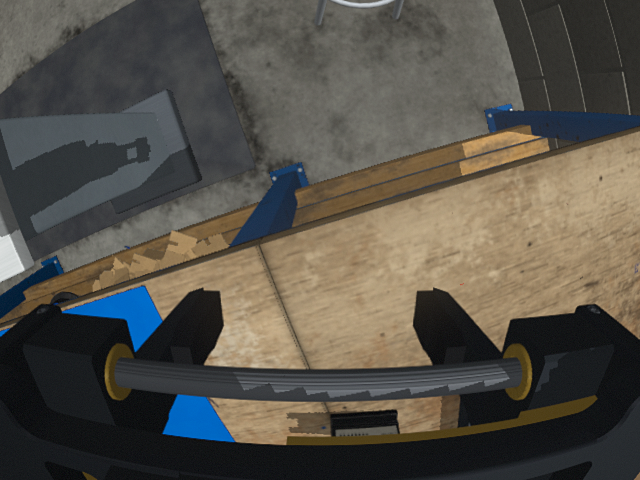

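The scene view shows the red coil at about (216,195), the black coil at (257,215) and the jig with its yellow shoe at (355,350). The side view has the red coil at (345,352) and the jig at (390,205). I'll measure positions from depth next.

```bash
cat > h.py <<'E'
import numpy as np,cv2
from scipy.spatial.transform import Rotation as R
def cloud(d):
    z=d["range_z"];K=d["mtx"];v,u=np.mgrid[:480,:640]
    p=np.stack([(u-K[0,2])/K[0,0]*z,(v-K[1,2])/K[1,1]*z,z],-1)
    T=np.linalg.inv(d["camera_from_world"])
    w=p@T[:3,:3].T+T[:3,3]; w[z==0]=np.nan
    return w
def hsv(d): return cv2.cvtColor(np.ascontiguousarray(d["img"]),cv2.COLOR_RGB2HSV)
def rect(p): 
    c,s,a=cv2.minAreaRect((p[:,:2]*1000).astype(np.float32)); return np.round(c,1),np.round(s,1),round(a,1)
def box(m,x0,y0,x1,y1):
    o=np.zeros_like(m);o[y0:y1,x0:x1]=m[y0:y1,x0:x1];return o
E
python3 - <<'E'
from h import *
B={"scene":dict(st=(185,170,295,250),jig=(295,295,415,420)),"side":dict(st=(300,270,390,400),jig=(335,180,450,230))}
for n in B:
    d=np.load(f"{n}0.npz");w=cloud(d);h=hsv(d);H,S,V=h[...,0],h[...,1],h[...,2]
    def rep(nm,m,zlo,zhi):
        m=m&(w[...,2]>zlo)&(w[...,2]<zhi);p=w[m]
        if len(p)<5: print(n,nm,len(p));return
        print(n,nm,len(p),"mean",(p.mean(0)*1000).round(1),"med z",np.round(np.median(p[:,2])*1000,1),"rect",*rect(p))
    st=B[n]["st"];jg=B[n]["jig"]
    red=box(((H<6)|(H>174))&(S>150)&(V>110),*st)
    rep("redtop",red,.042,.056)
    rep("blacktop",box((V<60),*st),.04,.056)
    rep("plate",box((S<60)&(V>90),*st),.004,.016)
    rep("yellow",box((H>20)&(H<35)&(S>150),*jg),.01,.07)
    rep("white",box((S<40)&(V>170),*jg),.006,.018)
    rep("blue",box((H>105)&(H<125)&(S>120),*jg),.042,.06)
    rep("green",box((H>45)&(H<80)&(S>100),*jg),.04,.07)
    rep("redband",box(((H<6)|(H>174))&(S>150),*jg),.04,.07)
E
python3 - <<'E'
import cv2
a=cv2.imread('pics/scene0.png')
cv2.imwrite('pics/crop1.png',cv2.resize(a[165:255,180:300],None,fx=6,fy=6,interpolation=2))
cv2.imwrite('pics/crop2.png',cv2.resize(a[295:420,295:415],None,fx=4.5,fy=4.5,interpolation=2))
E
```

```text
scene redtop 218 mean [553.1 265.4  49.5] med z 49.8 rect [555.6 268.1] [48.4 44.4] 41.7
scene blacktop 133 mean [574.7 147.3  50.1] med z 50.1 rect [577.8 151.1] [42.5 40.9] 78.5
scene plate 1442 mean [558.5 194.4   9.9] med z 9.9 rect [566.5 208.6] [ 86.2 209.4] 12.6
scene yellow 412 mean [ 491.4 -232.1   39.3] med z 40.0 rect [ 492.4 -231.2] [ 8.  47.2] 25.5
scene white 3920 mean [ 472.3 -240.4   12.1] med z 12.1 rect [ 503.1 -225. ] [190.2 119.9] 25.6
scene blue 451 mean [ 549.3 -207.3   49. ] med z 49.5 rect [ 554.1 -201.3] [52.1 79.2] 26.0
scene green 185 mean [ 552.8 -201.4   51.5] med z 51.2 rect [ 551.5 -201.6] [18.3 58.3] 26.5
scene redband 97 mean [ 564.7 -195.6   50.9] med z 50.8 rect [ 564.9 -195.4] [ 8.1 56.9] 25.0
side redtop 693 mean [554.4 273.   49.3] med z 49.4 rect [555.4 270.1] [45.5 46.3] 43.1
side blacktop 334 mean [577.4 158.   49.6] med z 49.6 rect [579.7 153.9] [43.4 44.7] 78.5
side plate 3217 mean [565.4 240.7   9.4] med z 9.5 rect [567.4 213.6] [ 83.1 206.9] 11.7
side yellow 0
side white 1262 mean [ 486.9 -207.9   11.6] med z 11.9 rect [ 500.9 -269. ] [233.2 202.4] 25.9
side blue 194 mean [ 554.9 -181.6   47.5] med z 48.1 rect [ 554.7 -198.1] [50.5 81.7] 23.3
side green 49 mean [ 552.5 -198.4   50.6] med z 50.7 rect [ 553.1 -200.6] [10.2 59.7] 24.1
side redband 33 mean [ 563.9 -194.3   50.8] med z 50.9 rect [ 564.  -194.8] [ 7.8 48.9] 22.1
```

View pics/crop1.png

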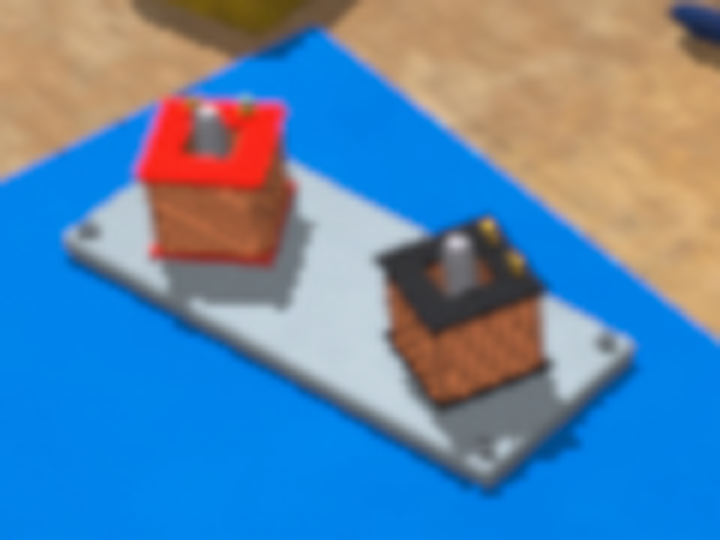

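View pics/crop2.png

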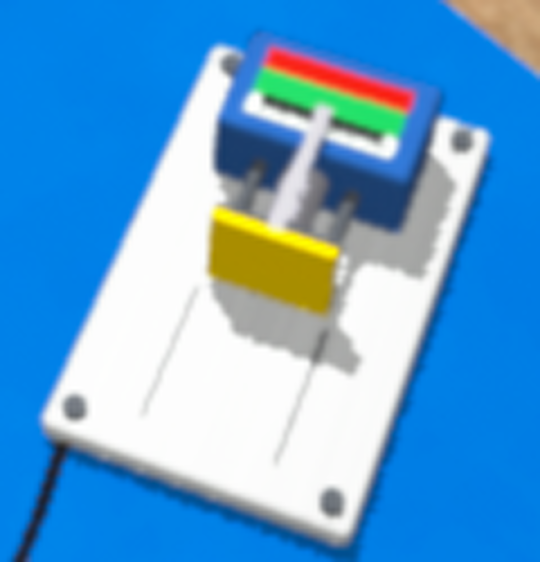

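Jig axis yaw is about 25.7° and the rest face is about (489,-232) mm. The red coil is at about (555.5,269) mm, yaw about 42.5° (mod 90). The sizes check out: plate 86x209, base 190x120, tops at 50 and 12 mm. Now I'll work out the move in tool axes.

```bash
cat >> h.py <<'E'
def st(r,tgt=None,yaw=None):
    s=r.get_state();M=R.from_quat(s["eef_rot"]).as_matrix();p=s["tool_pos"]*1000
    print("t",round(s["clock"],2),"p",p.round(1),"xaxis",M[:,0].round(3),"y",M[:,1].round(4),"yaw x",np.degrees(np.arctan2(M[1,0],M[0,0])).round(2),"F",s["contact_force"].round(2),"M",s["moment"].round(2),"op",round(s["opening"]*88.1,1),"q",s["q"].round(2))
    if tgt is not None: print(" shift tool",(M.T@(np.array(tgt)-p)).round(1))
    if yaw is not None:
        for k in (0,1,-1,2):
            a=np.radians(yaw+90*k); x=np.array([np.cos(a),np.sin(a),0]);y=np.array([0,0,-1.]);W=np.stack([x,y,np.cross(x,y)],1)
            print(" turn to",yaw+90*k,R.from_matrix(M.T@W).as_rotvec().round(3), "then shift", None if tgt is None else (W.T@(np.array(tgt)-p)).round(1))
E
python3 -c "
from h import *;from plant import r
st(r,(555.5,269,150),42.5)"
```

```text
t 0.15 p [191.  594.6 238.1] xaxis [ 0.306  0.952 -0.001] y [-3.0e-04 -1.3e-03 -1.0e+00] yaw x 72.2 F [ 0.27  0.89 -0.6 ] M [-0.02 -0.02  0.02] op 88.3 q [-1.23  0.69 -0.19  1.57  0.16  0.9  -0.22]
 shift tool [-198.5   88.4 -446.6]
 turn to 42.5 [ 0.     0.518 -0.001] then shift [  48.7   88.1 -486.3]
 turn to 132.5 [-1.000e-03 -1.052e+00 -1.000e-03] then shift [-486.3   88.1  -48.7]
 turn to -47.5 [ 1.000e-03  2.089e+00 -1.000e-03] then shift [486.3  88.1  48.7]
 turn to 222.5 [-2.000e-03 -2.623e+00 -1.000e-03] then shift [-48.7  88.1 486.3]
```

```bash
python3 -m inch '[[0,0,0,0,0.104,0],[0,0,0,0,0.104,0],[0,0,0,0,0.104,0],[0,0,0,0,0.103,0],[0,0,0,0,0.103,0],[0,0,-15,0,0,0],[0,0,-30,0,0,0],[0,0,-35,0,0,0],[0,0,-35,0,0,0],[0,0,-35,0,0,0]]' 88; python3 -c "
from h import *;from plant import r
st(r,(555.5,269,150),42.5)"
```

```text
clock: 0.98
tool_pos: [0.294, 0.4819, 0.2385]
eef_rot: [0.659, 0.257, -0.257, -0.658]
contact_force: [0.3, 0.5, 0.4]
opening: 0.998
t 0.98 p [294.  481.9 238.5] xaxis [ 0.735  0.678 -0.   ] y [ 4.0e-04 -1.1e-03 -1.0e+00] yaw x 42.69 F [0.28 0.52 0.45] M [-0.01 -0.06  0.03] op 87.9 q [-1.07  0.61 -0.06  1.76  0.05  0.78 -0.41]
 shift tool [  47.9   88.9 -333.8]
 turn to 42.5 [ 0.001  0.003 -0.   ] then shift [  49.    88.5 -333.7]
 turn to 132.5 [ 0.000e+00 -1.567e+00 -1.000e-03] then shift [-333.7   88.5  -49. ]
 turn to -47.5 [1.000e-03 1.574e+00 0.000e+00] then shift [333.7  88.5  49. ]
 turn to 222.5 [-1.000e-03 -3.138e+00 -2.000e-03] then shift [-49.   88.5 333.7]
```

```bash
python3 -m inch '[[4,6,-30,0,0,0],[4,8,-30,0,0,0],[4,8,-30,0,0,0],[4,8,-30,0,0,0],[5,8,-30,0,0,0],[5,8,-30,0,0,0],[5,8,-30,0,0,0],[5,8,-30,0,0,0],[5,8,-30,0,0,0],[4,8,-25,0,0,0],[3,8,-20,0,0,0],[0,0,-12,0,0,0]]'; python3 -m inch '[[0,0,0,0,0,0],[0,0,0,0,0,0]]' ; python3 - <<'E'
from h import *;from plant import r
st(r,(555.5,269,150),42.5)
for n in ("wrist","side","scene"):
    d=r.snapshot(n);cv2.imwrite(f"pics/{n}1.png",d["img"][:,:,::-1]);np.savez(f"{n}1.npz",**d)
E
```

```text
clock: 1.98
tool_pos: [0.5504, 0.2713, 0.1511]
eef_rot: [0.66, 0.255, -0.257, -0.658]
contact_force: [0.2, -0.8, -0.6]
opening: 0.998
clock: 2.15
tool_pos: [0.5485, 0.2755, 0.153]
eef_rot: [-0.659, -0.256, 0.257, 0.659]
contact_force: [0.2, -0.0, 0.4]
opening: 0.998
t 2.15 p [548.5 275.5 153. ] xaxis [ 0.737  0.676 -0.   ] y [-5.e-04  4.e-04 -1.e+00] yaw x 42.52 F [ 0.21 -0.03  0.41] M [-0.06  0.11  0.07] op 87.9 q [-0.48  0.78 -0.11  1.68  0.12  0.69  0.09]
 shift tool [ 0.8  3.  -9.5]
 turn to 42.5 [-0.001  0.    -0.   ] then shift [ 0.8  3.  -9.5]
 turn to 132.5 [-1.00e-03 -1.57e+00  0.00e+00] then shift [-9.5  3.  -0.8]
 turn to -47.5 [-0.000e+00  1.571e+00 -1.000e-03] then shift [9.5 3.  0.8]
 turn to 222.5 [-0.000e+00 -3.141e+00  1.000e-03] then shift [-0.8  3.   9.5]
```

View pics/wrist1.png

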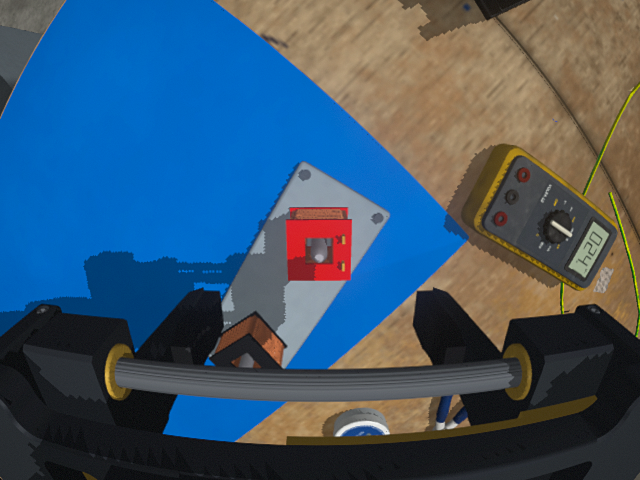

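View pics/side1.png

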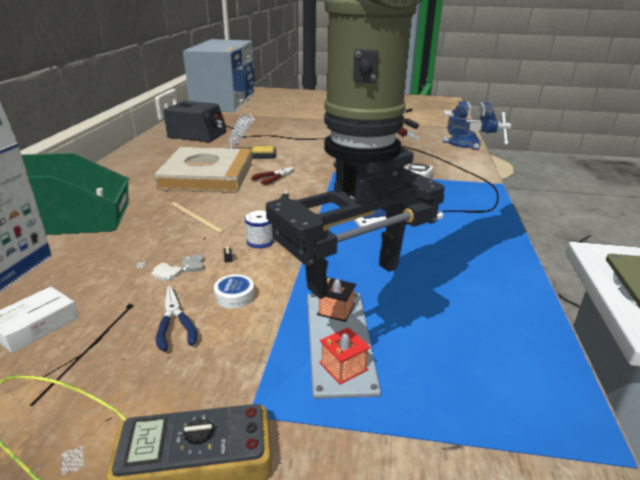

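Wrist view: the red top cheek spans about (288,219) to (351,280), already square to the jaws. Next I'll measure it in the tool frame with the fisheye model.

```bash
cat >> h.py <<'E'
def wcloud(d):
    z=d["range_z"];K=d["mtx"];v,u=np.mgrid[:480,:640]
    a=(u-K[0,2])/K[0,0];b=(v-K[1,2])/K[1,1];t=np.hypot(a,b)+1e-9
    p=np.stack([a/t*np.tan(t)*z,b/t*np.tan(t)*z,z],-1);T=d["tool_from_camera"]
    w=p@T[:3,:3].T+T[:3,3];w[z==0]=np.nan;return w*1000
E
python3 - <<'E'
from h import *
d=np.load("wrist1.npz");w=wcloud(d);h=hsv(d);H,S,V=h[...,0],h[...,1],h[...,2]
m=box(((H<6)|(H>174))&(S>150)&(V>100),270,200,370,290)
p=w[m];print(len(p),np.percentile(p[:,1],[5,50,95]).round(1))
t=p[abs(p[:,1]-np.median(p[:,1]))<4];print(rect(t[:,[0,2]]/1000),t.min(0).round(1),t.max(0).round(1))
for n in("scene","side"):
    d=np.load(f"{n}1.npz");w=cloud(d);h=hsv(d);H,S,V=h[...,0],h[...,1],h[...,2]
    m=box(((H<6)|(H>174))&(S>150)&(V>100),*((185,170,295,250) if n=="scene" else (300,270,390,400)))&(w[...,2]>.045)&(w[...,2]<.054)
    print(n,m.sum(),rect(w[m]) if m.sum()>5 else 0)
    m=box(((H<6)|(H>174))&(S>150)&(V>100),*((185,170,295,250) if n=="scene" else (300,270,390,400)))&(w[...,2]>.045)&(w[...,2]<.054)
E
```

```text
3297 [nan nan nan]Traceback (most recent call last):
  File "<stdin>", line 5, in <module>
    return umr_minimum(a, axis, None, out, keepdims, initial, where)
ValueError: zero-size array to reduction operation minimum which has no identity
```

```bash
python3 - <<'E'
from h import *
d=np.load("wrist1.npz");w=wcloud(d);h=hsv(d);H,S,V=h[...,0],h[...,1],h[...,2]
m=box(((H<6)|(H>174))&(S>150)&(V>100),270,200,370,290)
p=w[m];p=p[~np.isnan(p[:,0])];print(m.sum(),len(p),np.percentile(p[:,1],[5,50,95]).round(1))
t=p[abs(p[:,1]-np.median(p[:,1]))<4];print(rect(t[:,[0,2]]/1000),t.min(0).round(1),t.max(0).round(1))
for n in("scene","side"):
    d=np.load(f"{n}1.npz");w=cloud(d);h=hsv(d);H,S,V=h[...,0],h[...,1],h[...,2]
    m=box(((H<6)|(H>174))&(S>150)&(V>100),*((185,170,295,250) if n=="scene" else (300,270,390,400)))&(w[...,2]>.045)&(w[...,2]<.054)
    print(n,m.sum(),rect(w[m]) if m.sum()>5 else 0)
E
```

```text
3297 3290 [101.8 103.  116.1]
(array([ 2., -9.]), array([45.8, 46.9]), 0.3) [-21.   99.7 -32.4] [ 24.8 106.8  14.5]
scene 206 (array([555.1, 267.7]), array([48.8, 45.1]), 41.9)
side 681 (array([555.4, 270. ]), array([46.2, 46.1]), 43.2)
```

```bash
python3 -m inch '[[1.5,0,-9,0,0,0],[0,15,0,0,0,0],[0,20,0,0,0,0],[0,20,0,0,0,0],[0,15,0,0,0,0],[0,0,0,0,0,0],[0,0,0,0,0,0]]'; python3 - <<'E'
from h import *;from plant import r
st(r,(555.5,269,15),42.5)
d=r.snapshot("wrist");cv2.imwrite("pics/wrist2.png",d["img"][:,:,::-1])
w=wcloud(d);h=hsv(d);H,S,V=h[...,0],h[...,1],h[...,2]
m=((H<6)|(H>174))&(S>150)&(V>100)
p=w[m];p=p[~np.isnan(p[:,0])];p=p[(abs(p[:,0])<60)&(abs(p[:,2])<60)]
t=p[abs(p[:,1]-np.percentile(p[:,1],30))<4];print(rect(t[:,[0,2]]/1000),t.min(0).round(1),t.max(0).round(1))
E
```

```text
clock: 2.88
tool_pos: [0.5557, 0.2705, 0.0825]
eef_rot: [0.659, 0.256, -0.257, -0.659]
contact_force: [0.5, -0.1, -0.1]
opening: 1.0
t 2.88 p [555.7 270.5  82.5] xaxis [ 0.736  0.677 -0.001] y [-9.e-04 -4.e-04 -1.e+00] yaw x 42.57 F [ 0.54 -0.13 -0.1 ] M [0.03 0.08 0.02] op 88.1 q [-0.47  0.89 -0.1   1.7   0.14  0.56  0.09]
 shift tool [-1.1 67.5 -1. ]
 turn to 42.5 [-0.     0.001 -0.001] then shift [-1.2 67.5 -1. ]
 turn to 132.5 [-1.00e-03 -1.57e+00 -1.00e-03] then shift [-1.  67.5  1.2]
 turn to -47.5 [ 1.000e-03  1.572e+00 -1.000e-03] then shift [ 1.  67.5 -1.2]
 turn to 222.5 [-2.00e-03 -3.14e+00  0.00e+00] then shift [ 1.2 67.5  1. ]
(array([-0.1, -0.1]), array([45.7, 46.5]), 0.0) [-22.9  28.5 -23.4] [22.8 36.  23.1]
```

View pics/wrist2.png

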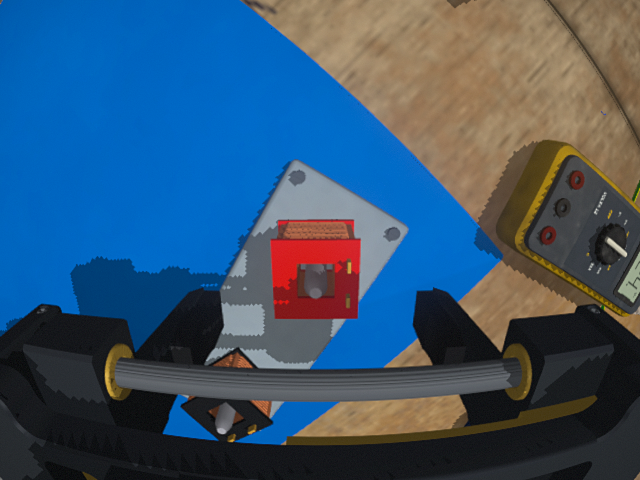

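The coil (about (315,278) in the wrist view) is centred within 0.2 mm and square to the jaws. I'll descend and close.

```bash
python3 -m inch '[[0,15,0,0,0,0],[0,20,0,0,0,0],[0,20,0,0,0,0],[0,10,0,0,0,0],[0,2,0,0,0,0],[0,0,0,0,0,0],[0,0,0,0,0,0]]' && python3 -m inch '[[0,0,0,0,0,0],[0,0,0,0,0,0],[0,0,0,0,0,0],[0,0,0,0,0,0],[0,0,0,0,0,0],[0,0,0,0,0,0],[0,0,0,0,0,0],[0,0,0,0,0,0]]' 30 30;  python3 -c "
from h import *;from plant import r
st(r)"
```

```text
clock: 3.52
tool_pos: [0.5569, 0.2708, 0.017]
eef_rot: [-0.659, -0.257, 0.256, 0.659]
contact_force: [0.2, -0.3, -0.6]
opening: 0.999
clock: 4.18
tool_pos: [0.5559, 0.2702, 0.0157]
eef_rot: [0.659, 0.256, -0.257, -0.659]
contact_force: [-0.8, -0.1, 1.4]
opening: 0.519
t 4.18 p [555.9 270.2  15.7] xaxis [ 0.737  0.676 -0.   ] y [-4.e-04 -2.e-04 -1.e+00] yaw x 42.52 F [-0.75 -0.06  1.38] M [-0.12  0.21 -0.08] op 45.7 q [-0.48  0.99 -0.08  1.71  0.15  0.44  0.08]
```

```bash
python3 -m inch '[[0,-3,0,0,0,0],[0,-6,0,0,0,0],[0,-10,0,0,0,0],[0,-12,0,0,0,0],[0,-12,0,0,0,0],[0,-12,0,0,0,0],[0,-12,0,0,0,0],[0,-12,0,0,0,0],[0,-12,0,0,0,0],[0,-7,0,0,0,0],[0,-3,0,0,0,0],[0,0,0,0,0,0]]';  python3 - <<'E'
from h import *;from plant import r
st(r,(468.7-14*.9,-241.9-14*.434,120),25.7-90)
d=r.snapshot("side");cv2.imwrite("pics/side3.png",d["img"][:,:,::-1])
d=r.snapshot("wrist");cv2.imwrite("pics/wrist3.png",d["img"][:,:,::-1])
E
```

```text
clock: 5.18
tool_pos: [0.5564, 0.2705, 0.1176]
eef_rot: [-0.659, -0.257, 0.256, 0.659]
contact_force: [0.7, 0.0, -1.4]
opening: 0.521
t 5.18 p [556.4 270.5 117.6] xaxis [0.737 0.676 0.001] y [ 1.1e-03  7.0e-04 -1.0e+00] yaw x 42.51 F [ 0.67  0.04 -1.38] M [-0.04 -0.05 -0.01] op 45.9 q [-0.47  0.83 -0.1   1.69  0.13  0.62  0.09]
 shift tool [-424.3   -2.9 -314.4]
 turn to -64.3 [-1.000e-03  1.864e+00  1.000e-03] then shift [ 423.7   -2.4 -315.2]
 turn to 25.700000000000003 [0.    0.293 0.001] then shift [-315.2   -2.4 -423.7]
 turn to -154.3 [ 2.000e-03 -2.848e+00 -0.000e+00] then shift [315.2  -2.4 423.7]
 turn to 115.7 [ 1.000e-03 -1.277e+00  1.000e-03] then shift [-423.7   -2.4  315.2]
```

View pics/side3.png

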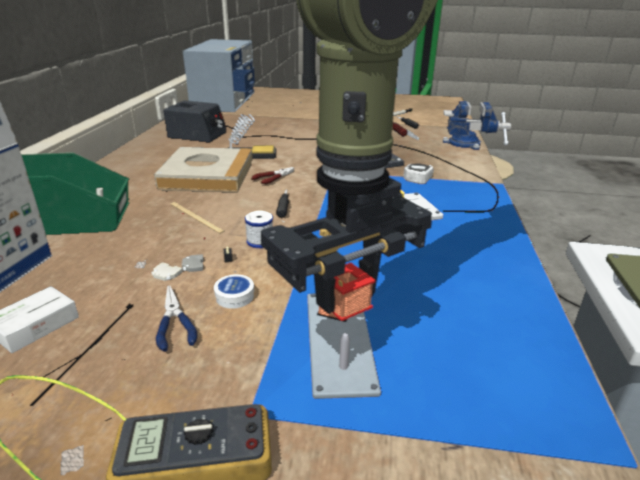

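View pics/wrist3.png

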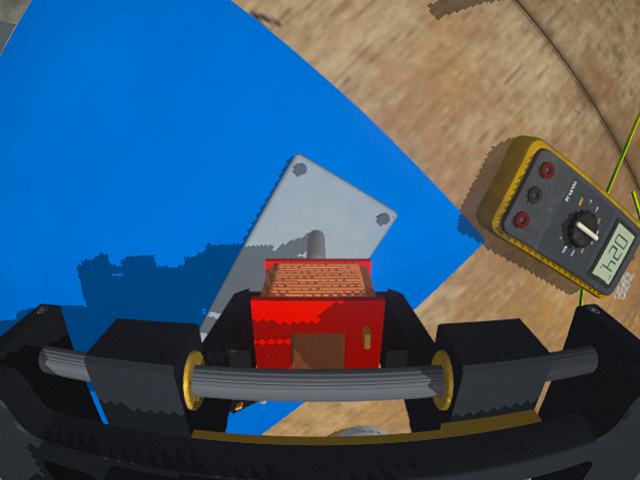

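The side view shows the coil lifted clear, with the bare spindle at (345,350) and the black coil not moved. Now the turn and the carry.

```bash
python3 -m inch '[[0,0,0,0,0.06,0],[0,0,0,0,0.12,0],[0,0,0,0,0.12,0],[0,0,0,0,0.12,0],[0,0,0,0,0.12,0],[0,0,0,0,0.12,0],[0,0,0,0,0.12,0],[0,0,0,0,0.12,0],[0,0,0,0,0.12,0],[0,0,0,0,0.12,0],[0,0,0,0,0.12,0],[0,0,0,0,0.12,0]]'; python3 -m inch '[[0,0,0,0,0.12,0],[0,0,0,0,0.12,0],[0,0,0,0,0.12,0],[0,0,0,0,0.08,0],[0,0,0,0,0.044,0],[8,0,-6,0,0,0],[16,0,-12,0,0,0],[24,0,-18,0,0,0],[28,0,-21,0,0,0],[28,0,-21,0,0,0],[28,0,-21,0,0,0],[28,0,-21,0,0,0]]';  python3 -c "
from h import *;from plant import r
st(r,(456,-248,120),25.7-90)"
```

```text
clock: 6.28
tool_pos: [0.5554, 0.2703, 0.1157]
eef_rot: [0.671, -0.224, 0.223, -0.67]
contact_force: [-0.3, 0.4, -2.1]
opening: 0.519
clock: 7.28
tool_pos: [0.5161, 0.0719, 0.1164]
eef_rot: [0.599, -0.376, 0.375, -0.599]
contact_force: [0.7, -0.8, -2.4]
opening: 0.518
t 7.28 p [516.1  71.9 116.4] xaxis [ 0.436 -0.9    0.   ] y [-9.e-04 -6.e-04 -1.e+00] yaw x -64.18 F [ 0.7  -0.8  -2.44] M [-0.1   0.1   0.02] op 45.6 q [-0.4   0.77  0.29  2.   -0.48  0.44 -0.87]
 shift tool [ 261.7   -3.3 -193.4]
 turn to -64.3 [0.001 0.002 0.   ] then shift [ 262.1   -3.6 -192.9]
 turn to 25.700000000000003 [ 1.000e-03 -1.569e+00 -1.000e-03] then shift [-192.9   -3.6 -262.1]
 turn to -154.3 [1.000e-03 1.573e+00 1.000e-03] then shift [192.9  -3.6 262.1]
 turn to 115.7 [ 0.000e+00 -3.139e+00 -2.000e-03] then shift [-262.1   -3.6  192.9]
```

```bash
python3 -m inch '[[28,0,-21,0,0,0],[28,0,-21,0,0,0],[28,0,-21,0,0,0],[28,0,-21,0,0,0],[28,0,-21,0,0,0],[28,0,-21,0,0,0],[24,0,-18,0,0,0],[18,0,-13,0,0,0],[12,0,-9,0,0,0],[6,0,-4,0,0,0],[0,0,0,0,0,0],[0,0,0,0,0,0]]'; python3 - <<'E'
from h import *;from plant import r
st(r,(456,-248,120),25.7-90)
for n in ("wrist","side","scene"):
    d=r.snapshot(n);cv2.imwrite(f"pics/{n}4.png",d["img"][:,:,::-1]);np.savez(f"{n}4.npz",**d)
E
```

```text
clock: 8.28
tool_pos: [0.4629, -0.2044, 0.1165]
eef_rot: [-0.599, 0.376, -0.376, 0.599]
contact_force: [0.3, -0.1, -1.8]
opening: 0.518
t 8.28 p [ 462.9 -204.4  116.5] xaxis [ 0.435 -0.901 -0.001] y [-5.0e-04  1.1e-03 -1.0e+00] yaw x -64.24 F [ 0.31 -0.07 -1.77] M [0.05 0.14 0.01] op 45.6 q [ 0.21  0.75  0.18  2.04 -0.34  0.38 -0.45]
 shift tool [ 36.3  -3.6 -25.1]
 turn to -64.3 [-0.     0.001 -0.001] then shift [ 36.3  -3.5 -25.1]
 turn to 25.700000000000003 [-1.00e-03 -1.57e+00 -1.00e-03] then shift [-25.1  -3.5 -36.3]
 turn to -154.3 [ 1.000e-03  1.572e+00 -1.000e-03] then shift [25.1 -3.5 36.3]
 turn to 115.7 [-2.00e-03 -3.14e+00  0.00e+00] then shift [-36.3  -3.5  25.1]
```

View pics/wrist4.png

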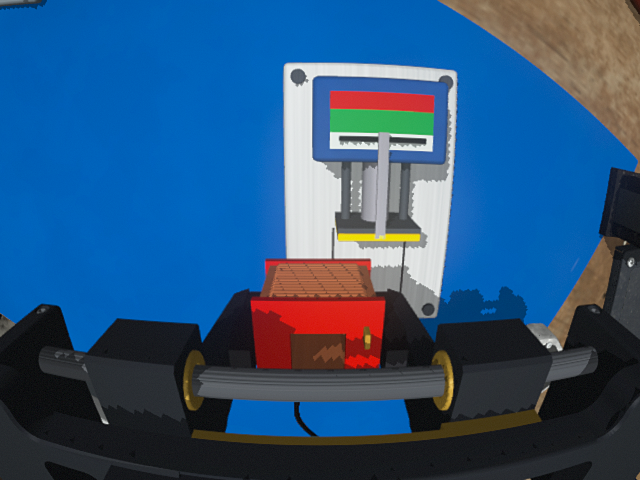

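View pics/scene4.png

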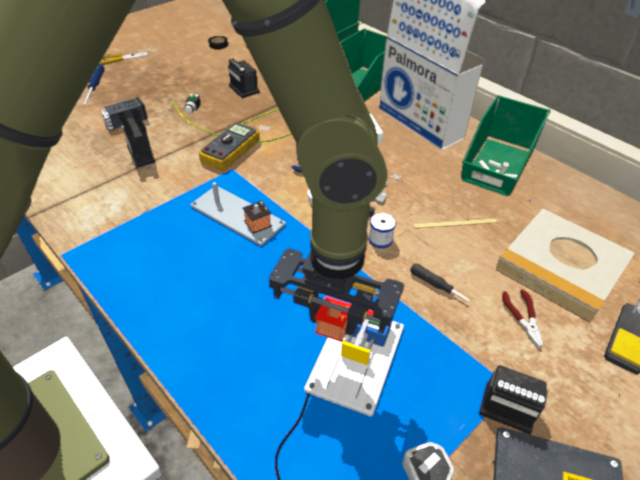

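View pics/side4.png

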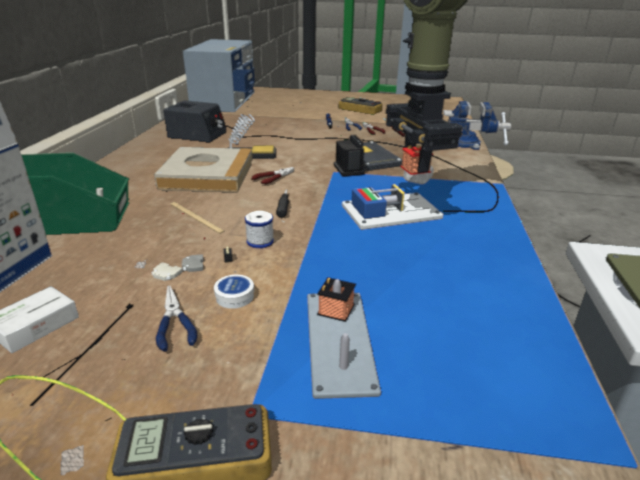

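The wrist view shows the jig ahead: yellow shoe face at about (378,238), pointer on its rest mark at (383,138), held coil at (315,330). I'll measure the jig and the coil in the tool frame.

```bash
python3 - <<'E'
from h import *
d=np.load("wrist4.npz");w=wcloud(d);h=hsv(d);H,S,V=h[...,0],h[...,1],h[...,2]
def rep(nm,m,lo,hi):
    p=w[m];p=p[~np.isnan(p[:,0])];p=p[(p[:,1]>lo)&(p[:,1]<hi)]
    if len(p)<5: print(nm,len(p));return
    print(nm,len(p),"medy",np.median(p[:,1]).round(1),rect(p[:,[0,2]]/1000),p.min(0).round(1),p.max(0).round(1))
rep("yellow",box((H>20)&(H<35)&(S>150),320,220,440,260),50,110)
rep("base",box((S<40)&(V>150),270,50,470,320),98,112)
rep("blue",box((H>105)&(H<125)&(S>100)&(V<200),305,70,455,170),60,72)
rep("green",box((H>45)&(H<80)&(S>100),320,80,450,140),50,80)
rep("redb",box(((H<6)|(H>174))&(S>150),320,80,450,112),50,80)
rep("pointer",box((S<60),374,130,392,235),50,66)
m=box(((H<6)|(H>174))&(S>150)&(V>80),240,255,395,375)
rep("coil top",m,-45,-25);rep("coil bottom",m,-5,15)
p=w[m];p=p[~np.isnan(p[:,0])];print(np.histogram(p[:,1],bins=20))
for n in("scene",):
    d=np.load(f"{n}4.npz");w=cloud(d);h=hsv(d);H,S,V=h[...,0],h[...,1],h[...,2]
    m=box((H>20)&(H<35)&(S>150),330,335,380,370)&(w[...,2]>.01)&(w[...,2]<.052);p=w[m]*1000
    n_=np.linalg.svd(p-np.median(p,0),full_matrices=False)[2][2];print(n_.round(3),np.median(p,0).round(1),np.degrees(np.arctan2(n_[1],n_[0])))
E
```

```text
yellow 528 medy 60.9 (array([35.4, 15.9]), array([ 4.9, 49. ]), 89.4) [10.9 59.  13.3] [59.9 62.8 18.2]
base 14934 medy 104.4 (array([35.5, 30.7]), array([184. , 119.2]), 89.8) [-24.1  99.7 -61.6] [ 95.1 108.  122.8]
blue 5029 medy 66.5 (array([36., 84.]), array([49.4, 79.1]), 89.8) [-3.6 64.  59.4] [ 75.5  70.4 108.8]
green 2320 medy 65.5 (array([35.8, 83.1]), array([13.1, 59.7]), 89.9) [ 5.9 62.8 76.6] [65.6 67.9 89.7]
redb 1759 medy 65.6 (array([35.8, 95. ]), array([ 9.9, 59.7]), 89.9) [ 5.9 63.2 90. ] [ 65.7  67.8 100. ]
pointer 1239 medy 61.0 (array([36.6, 47.3]), array([10.9, 59.5]), 1.8) [30.4 58.5 17.5] [42.9 66.  77.1]
coil top 7130 medy -34.4 (array([-0.6,  8.8]), array([31.7, 48.9]), 90.0) [-25.  -36.4  -7.1] [ 23.9 -25.3  24.6]
coil bottom 498 medy 2.7 (array([-0.8, 21.5]), array([ 7. , 45.4]), 88.3) [-23.6  -4.5  17.3] [21.9  4.4 24.7]
(array([  42,    0,    0,    0, 7044,   91,    6,    8,  497,    0,    0,
          0,    0,    0,    0,    0,    0,    0,    0,    1]), array([-76.62904695, -67.61100112, -58.5929553 , -49.57490948,
       -40.55686366, -31.53881784, -22.52077202, -13.5027262 ,
        -4.48468038,   4.53336544,  13.55141127,  22.56945709,
        31.58750291,  40.60554873,  49.62359455,  58.64164037,
        67.65968619,  76.67773201,  85.69577783,  94.71382365,
       103.73186948]))
[-0.901 -0.433 -0.008] [ 490.7 -232.1   34.6] -154.35753033447162
```

```bash
python3 -m inch '[[6,0,-4,0,0,0],[10,0,-7,0,0,0],[10,0,-7,0,0,0],[7.3,0,-5,0,0,0],[3,0,-3,0,0,0],[0,10,0,0,0,0],[0,15,0,0,0,0],[0,15,0,0,0,0],[0,15,0,0,0,0],[0,10,0,0,0,0],[0,5,0,0,0,0],[0,0,0,0,0,0]]';  python3 -m inch '[[0,0,0,0,0,0],[0,0,0,0,0,0]]'; python3 - <<'E'
from h import *;from plant import r
st(r,(456,-248,17.7),25.7-90)
d=r.snapshot("wrist");cv2.imwrite("pics/wrist5.png",d["img"][:,:,::-1])
w=wcloud(d);h=hsv(d);H,S,V=h[...,0],h[...,1],h[...,2]
def rep(nm,m,lo,hi):
    p=w[m];p=p[~np.isnan(p[:,0])];p=p[(p[:,1]>lo)&(p[:,1]<hi)]
    if len(p)<5: print(nm,len(p));return
    print(nm,len(p),"medy",np.median(p[:,1]).round(1),rect(p[:,[0,2]]/1000),p.min(0).round(1),p.max(0).round(1))
A=(180,40,460,300)
rep("yellow",box((H>20)&(H<35)&(S>150),*A),-30,40)
rep("blue",box((H>105)&(H<125)&(S>100)&(V<200),*A),-10,5)
rep("green",box((H>45)&(H<80)&(S>100),*A),-20,10)
rep("base",box((S<40)&(V>150),100,50,560,360),28,42)
E
```

```text
clock: 9.43
tool_pos: [0.4548, -0.2485, 0.0454]
eef_rot: [-0.599, 0.377, -0.375, 0.599]
contact_force: [0.4, -0.3, -1.3]
opening: 0.519
clock: 9.6
tool_pos: [0.4558, -0.2493, 0.0472]
eef_rot: [-0.599, 0.376, -0.377, 0.599]
contact_force: [-0.3, 0.5, -2.1]
opening: 0.522
t 9.6 p [ 455.8 -249.3   47.2] xaxis [ 0.434 -0.901  0.001] y [ 9.e-04 -4.e-04 -1.e+00] yaw x -64.28 F [-0.29  0.52 -2.12] M [-0.1   0.12 -0.05] op 46.0 q [ 0.35  0.88  0.11  2.02 -0.35  0.25 -0.37]
 shift tool [-1.1 29.5  0.7]
 turn to -64.3 [-0.001  0.     0.001] then shift [-1.  29.5  0.7]
 turn to 25.700000000000003 [ 0.000e+00 -1.571e+00  1.000e-03] then shift [ 0.7 29.5  1. ]
 turn to -154.3 [-1.000e-03  1.571e+00  0.000e+00] then shift [-0.7 29.5 -1. ]
 turn to 115.7 [ 1.000e-03 -3.141e+00  1.000e-03] then shift [ 1.  29.5 -0.7]
yellow 1259 medy -8.4 (array([-2.2, 35.1]), array([51.8, 18.5]), 0.3) [-28.1 -10.4  25.7] [23.8 35.3 44.2]
blue 6133 medy -2.7 (array([ -1.4, 100.6]), array([31.5, 79.4]), 89.7) [-41.2  -5.1  84.9] [ 38.3   1.7 116.6]
green 4773 medy -3.7 (array([ -1.6, 108.8]), array([13. , 60.1]), 89.7) [-31.7  -5.9 102.3] [ 28.4  -1.1 115.5]
base 20885 medy 35.1 (array([-2. , 46.9]), array([148.9, 119.3]), 90.0) [-61.7  28.1 -27.5] [ 57.6  38.5 121.4]
```

View pics/wrist5.png

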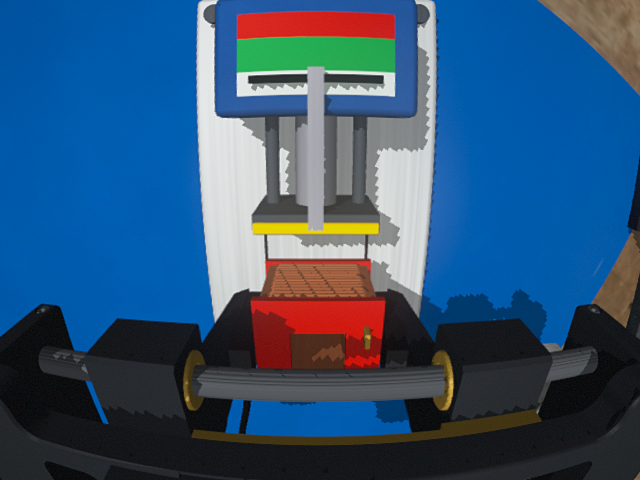

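```bash
python3 -m inch '[[-1,5,0,0,0,0],[0,10,0,0,0,0],[0,8,0,0,0,0],[0,4,0,0,0,0],[0,0,0,0,0,0],[0,0,0,0,0,0],[0,0,0,0,0,0]]'; python3 -c "
from h import *;from plant import r
st(r)"; for i in 1 ; do python3 -m inch '[[0,1,0,0,0,0],[0,0,0,0,0,0],[0,0,0,0,0,0]]'; done; python3 -c "
from h import *;from plant import r
st(r)"
```

```text
clock: 10.23
tool_pos: [0.455, -0.2483, 0.0196]
eef_rot: [0.599, -0.376, 0.376, -0.599]
contact_force: [0.1, -0.2, -0.6]
opening: 0.519
t 10.23 p [ 455.  -248.3   19.6] xaxis [ 0.434 -0.901 -0.   ] y [-1.e-04  0.e+00 -1.e+00] yaw x -64.29 F [ 0.07 -0.25 -0.61] M [-0.06  0.1   0.02] op 45.7 q [ 0.36  0.93  0.08  2.03 -0.35  0.2  -0.36]
clock: 10.48
tool_pos: [0.4551, -0.2482, 0.0189]
eef_rot: [-0.599, 0.376, -0.376, 0.599]
contact_force: [0.0, -1.5, -0.7]
opening: 0.518
t 10.48 p [ 455.1 -248.2   18.9] xaxis [ 0.434 -0.901  0.   ] y [ 3.e-04 -1.e-04 -1.e+00] yaw x -64.29 F [ 0.05 -1.46 -0.74] M [-0.07  0.19  0.01] op 45.6 q [ 0.36  0.94  0.08  2.03 -0.35  0.19 -0.36]
```

```bash
python3 -m inch '[[0,1,0,0,0,0],[0,0,0,0,0,0],[0,0,0,0,0,0]]'; python3 -c "
from h import *;from plant import r
st(r)"; python3 -m inch '[[0,0.5,0,0,0,0],[0,0,0,0,0,0],[0,0,0,0,0,0]]'; python3 -c "
from h import *;from plant import r
st(r)"
```

```text
clock: 10.73
tool_pos: [0.4551, -0.2482, 0.0177]
eef_rot: [-0.599, 0.376, -0.376, 0.599]
contact_force: [-0.1, 0.3, -1.7]
opening: 0.52
t 10.73 p [ 455.1 -248.2   17.7] xaxis [ 0.434 -0.901  0.   ] y [ 2.e-04  0.e+00 -1.e+00] yaw x -64.28 F [-0.13  0.33 -1.73] M [-0.02  0.09  0.01] op 45.8 q [ 0.36  0.94  0.08  2.03 -0.35  0.19 -0.36]
clock: 10.98
tool_pos: [0.4551, -0.2482, 0.0177]
eef_rot: [-0.599, 0.376, -0.376, 0.599]
contact_force: [-0.3, 0.3, 6.9]
opening: 0.52
t 10.98 p [ 455.1 -248.2   17.7] xaxis [ 0.434 -0.901  0.   ] y [ 4.e-04  0.e+00 -1.e+00] yaw x -64.29 F [-0.32  0.31  6.86] M [0.21 0.31 0.02] op 45.8 q [ 0.36  0.94  0.08  2.03 -0.35  0.19 -0.36]
```

```bash
python3 -m inch '[[0,-0.3,0,0,0,0],[0,0,3,0,0,0],[0,0,4,0,0,0],[0,0,4,0,0,0],[0,0,2,0,0,0],[0,0,0,0,0,0],[0,0,0,0,0,0]]'; cat > chk.py <<'E'
from h import *;from plant import r
import sys
st(r)
F=[];
for i in range(4):
    d=r.snapshot("wrist");F.append(r.get_state()["contact_force"])
F=np.mean(F,0);print("F mean",F.round(2),"along u",(F[:2]@[.901,.434]).round(2),"lat",(F[:2]@[.434,-.901]).round(2))
if len(sys.argv)>1:cv2.imwrite(sys.argv[1],d["img"][:,:,::-1])
w=wcloud(d);h=hsv(d);H,S,V=h[...,0],h[...,1],h[...,2]
def rep(nm,m,lo,hi):
    p=w[m];p=p[~np.isnan(p[:,0])];p=p[(p[:,1]>lo)&(p[:,1]<hi)]
    if len(p)<5: print(nm,len(p));return
    print(nm,len(p),"medy",np.median(p[:,1]).round(1),rect(p[:,[0,2]]/1000),np.percentile(p,2,0).round(1),np.percentile(p,98,0).round(1))
A=(150,0,490,300)
rep("yellow",box((H>20)&(H<35)&(S>150),*A),-50,-33)
rep("blue",box((H>105)&(H<125)&(S>100)&(V<200),*A),-40,-25)
rep("red",box(((H<6)|(H>174))&(S>150),100,0,540,120),-50,-20)
rep("green",box((H>45)&(H<80)&(S>100),*A),-50,-20)
E
python3 chk.py pics/wrist6.png
```

```text
clock: 11.57
tool_pos: [0.4666, -0.2428, 0.0177]
eef_rot: [0.599, -0.376, 0.376, -0.598]
contact_force: [-2.0, -0.9, 4.8]
opening: 0.517
t 11.57 p [ 466.6 -242.8   17.7] xaxis [ 0.434 -0.901  0.   ] y [-3.e-04 -5.e-04 -1.e+00] yaw x -64.3 F [-2.02 -0.85  4.8 ] M [-0.1   0.53  0.04] op 45.6 q [ 0.34  0.94  0.09  2.   -0.36  0.21 -0.38]
F mean [-1.98 -1.17  4.95] along u -2.29 lat 0.2
yellow 1995 medy -37.9 (array([-5.2, 61.7]), array([49.8, 76.8]), 7.5) [-24.4 -39.   26.8] [ 22.9 -36.6  31.6]
blue 16099 medy -32.3 (array([-0.7, 97.3]), array([79.8, 49.7]), 0.3) [-38.8 -33.8  73.4] [ 37.6 -30.6 121. ]
red 6120 medy -33.3 (array([ -0.6, 108.4]), array([10.6, 60.2]), 89.9) [-29.2 -34.7 103.6] [ 28.  -31.9 113.3]
green 8220 medy -33.3 (array([-0.7, 96.6]), array([13.4, 60.5]), 89.8) [-29.3 -34.7  90.3] [ 28.1 -31.9 102.8]
```

View pics/wrist6.png

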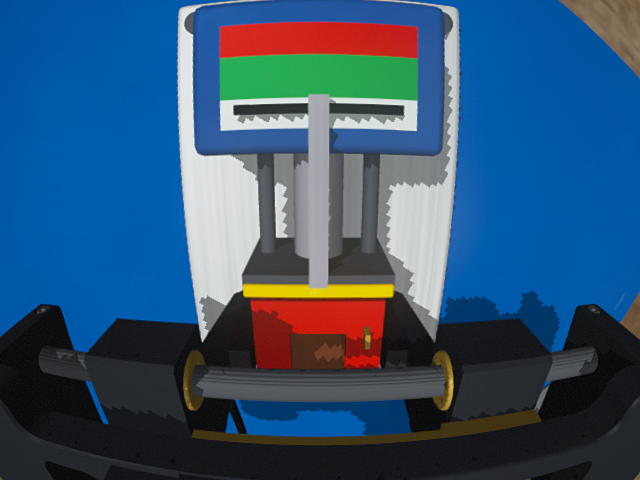

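Wrist view: the shoe's yellow edge is at (318,291) just ahead of the coil, with the centres matching at x = -0.6. The coil presses down on the bed a little too hard, so I'll ease that and approach in steps.

```bash
python3 -m inch '[[0,-0.2,0,0,0,0],[0,0,1,0,0,0],[0,0,1,0,0,0],[0,0,0,0,0,0]]'; python3 -c "
from h import *;from plant import r
st(r)";python3 -m inch '[[0,0,1,0,0,0],[0,0,0,0,0,0],[0,0,0,0,0,0]]'; python3 -c "
from h import *;from plant import r
st(r)";python3 -m inch '[[0,0,1,0,0,0],[0,0,0,0,0,0],[0,0,0,0,0,0]]'; python3 -c "
from h import *;from plant import r
st(r)";python3 -m inch '[[0,0,1,0,0,0],[0,0,0,0,0,0],[0,0,0,0,0,0]]'; python3 chk.py
```

```text
clock: 12.1
tool_pos: [0.4685, -0.2418, 0.0177]
eef_rot: [0.599, -0.376, 0.376, -0.599]
contact_force: [-1.9, -2.2, 3.6]
opening: 0.516
t 12.1 p [ 468.5 -241.8   17.7] xaxis [ 0.434 -0.901  0.   ] y [-2.e-04 -2.e-04 -1.e+00] yaw x -64.29 F [-1.94 -2.24  3.58] M [-0.24  0.69  0.02] op 45.4 q [ 0.33  0.94  0.09  2.   -0.36  0.22 -0.38]
clock: 12.35
tool_pos: [0.469, -0.2415, 0.0177]
eef_rot: [0.599, -0.377, 0.376, -0.598]
contact_force: [-3.3, -2.3, 5.3]
opening: 0.52
t 12.35 p [ 469.  -241.5   17.7] xaxis [ 0.433 -0.901 -0.   ] y [-6.e-04 -2.e-04 -1.e+00] yaw x -64.32 F [-3.28 -2.31  5.33] M [-0.4   0.87 -0.02] op 45.8 q [ 0.33  0.94  0.1   2.   -0.36  0.22 -0.38]
clock: 12.6
tool_pos: [0.4691, -0.2414, 0.0177]
eef_rot: [0.599, -0.377, 0.376, -0.598]
contact_force: [-5.1, -2.6, 6.3]
opening: 0.521
t 12.6 p [ 469.1 -241.4   17.7] xaxis [ 0.433 -0.901 -0.   ] y [-1.8e-03 -4.0e-04 -1.0e+00] yaw x -64.35 F [-5.14 -2.63  6.28] M [-0.6   1.18 -0.04] op 45.9 q [ 0.33  0.94  0.1   2.   -0.36  0.22 -0.38]
clock: 12.85
tool_pos: [0.4696, -0.2412, 0.0177]
eef_rot: [0.599, -0.377, 0.376, -0.598]
contact_force: [-5.9, -3.4, 5.5]
opening: 0.52
t 12.85 p [ 469.6 -241.2   17.7] xaxis [ 0.433 -0.902 -0.001] y [-2.4e-03 -5.0e-04 -1.0e+00] yaw x -64.36 F [-5.93 -3.42  5.45] M [-0.68  1.26 -0.02] op 45.8 q [ 0.33  0.94  0.1   2.   -0.36  0.22 -0.38]
F mean [-5.67 -3.53  5.46] along u -6.64 lat 0.72
yellow 1116 medy -37.9 (array([-0.6, 27.6]), array([ 3.9, 50.1]), 89.5) [-24.2 -39.1  26.1] [ 23.1 -36.5  28.9]
blue 16303 medy -32.5 (array([-0.3, 93.9]), array([80. , 49.9]), 0.6) [-38.7 -34.   69.9] [ 37.8 -30.8 117.7]
red 6239 medy -33.5 (array([ -0.7, 105. ]), array([60.4, 10.6]), 0.3) [-29.2 -34.9 100.1] [ 28.2 -32.  109.7]
green 8282 medy -33.4 (array([-0.6, 93.1]), array([13.3, 60.4]), 89.9) [-29.2 -34.8  86.8] [ 28.2 -32.1  99.3]
```

```bash
python3 -m inch '[[0,-0.4,1,0,0,0],[0,0,1,0,0,0],[0,0,1,0,0,0],[0,0,1,0,0,0],[0,0,0,0,0,0],[0,0,0,0,0,0],[0,0,0,0,0,0]]'; python3 chk.py pics/wrist7.png
```

```text
clock: 13.63
tool_pos: [0.4731, -0.2395, 0.0177]
eef_rot: [0.599, -0.377, 0.376, -0.598]
contact_force: [-5.5, -4.0, 1.8]
opening: 0.52
t 13.63 p [ 473.1 -239.5   17.7] xaxis [ 0.433 -0.902 -0.001] y [-2.8e-03 -6.0e-04 -1.0e+00] yaw x -64.36 F [-5.48 -4.04  1.84] M [-0.84  1.27  0.02] op 45.8 q [ 0.32  0.94  0.1   1.99 -0.36  0.23 -0.39]
F mean [-5.71 -3.65  1.74] along u -6.73 lat 0.81
yellow 1038 medy -37.8 (array([-0.7, 27.3]), array([ 3.6, 50. ]), 89.7) [-24.4 -39.   26. ] [ 23.3 -36.5  28.8]
blue 16275 medy -32.5 (array([-0.6, 90.2]), array([80., 50.]), 0.0) [-38.7 -34.   66.2] [ 37.8 -30.9 113.9]
red 6319 medy -33.5 (array([ -0.5, 101.1]), array([10.6, 60.1]), 90.0) [-29.2 -34.9  96.2] [ 28.2 -32.1 105.9]
green 6832 medy -33.5 (array([-0.5, 89.2]), array([13.3, 60.6]), 90.0) [-29.3 -34.9  84.2] [ 28.4 -32.1  95.6]
```

View pics/wrist7.png

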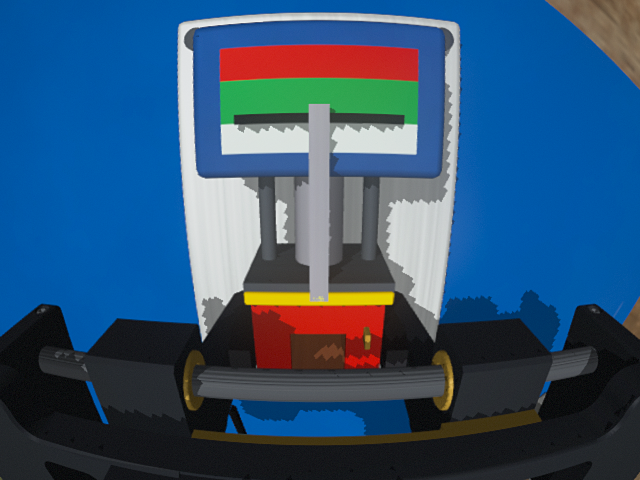

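Pointer tip is at (319,105), just inside green. Travel is about 4.7 mm by TCP, which matches a force of about 6.7 N including bed friction. Continuing.

```bash
python3 -m inch '[[0,0,1,0,0,0],[0,0,1,0,0,0],[0,0,1,0,0,0],[0,0,1,0,0,0],[0,0,1,0,0,0],[0,0,0.5,0,0,0],[0,0,0,0,0,0],[0,0,0,0,0,0],[0,0,0,0,0,0],[0,0,0,0,0,0]]'; python3 chk.py pics/wrist8.png
```

```text
clock: 14.67
tool_pos: [0.4764, -0.2379, 0.0177]
eef_rot: [0.6, -0.378, 0.376, -0.597]
contact_force: [-8.8, -5.6, 3.0]
opening: 0.52
t 14.67 p [ 476.4 -237.9   17.7] xaxis [ 0.432 -0.902 -0.001] y [-0.0051 -0.0012 -1.    ] yaw x -64.42 F [-8.83 -5.55  2.98] M [-1.2   1.75  0.14] op 45.8 q [ 0.31  0.95  0.11  1.98 -0.37  0.24 -0.39]
F mean [-8.83 -5.61  2.7 ] along u -10.39 lat 1.22
yellow 1095 medy -37.9 (array([-0.8, 27.4]), array([ 3.4, 50.1]), 89.9) [-24.3 -39.1  26. ] [ 23.2 -36.5  28.8]
blue 16320 medy -32.7 (array([-0.5, 86.3]), array([79.7, 49.9]), 0.2) [-38.8 -34.2  62.5] [ 37.7 -31.1 110.2]
red 6378 medy -33.7 (array([-0.6, 97.3]), array([10.3, 60.2]), 90.0) [-29.2 -35.1  92.4] [ 28.1 -32.3 102. ]
green 6307 medy -33.7 (array([-0.6, 85.4]), array([13.3, 60.1]), 90.0) [-29.6 -35.3  79. ] [ 28.4 -32.4  91.8]
```

View pics/wrist8.png

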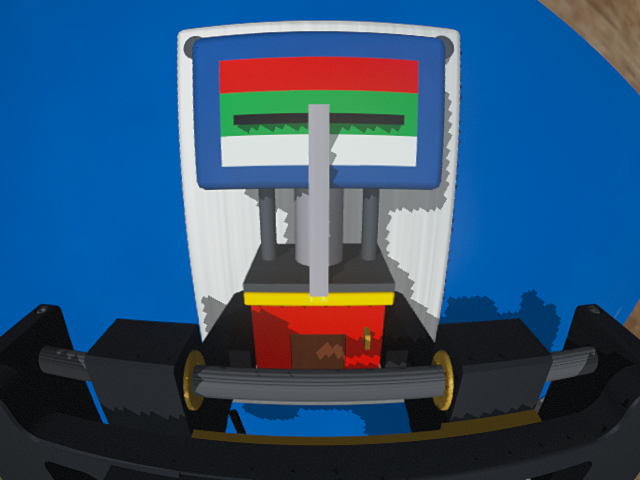

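The black pointer bar is at row 119, and green spans rows 92–137. I'll measure the bar in 3D against the green band to avoid parallax, using the scene view too.

```bash
cat > bar.py <<'E'
from h import *;from plant import r
d=r.snapshot("wrist");w=wcloud(d);h=hsv(d);H,S,V=h[...,0],h[...,1],h[...,2]
A=(225,60,415,170)
m=box((V<75),*A);m[:,300:338]=False
p=w[m];p=p[~np.isnan(p[:,0])];p=p[(p[:,1]<-32)&(p[:,1]>-50)];print("bar",len(p),np.median(p,0).round(1),rect(p[:,[0,2]]/1000))
for nm,g in(("green",(H>45)&(H<80)&(S>100)),("redb",((H<6)|(H>174))&(S>150)),("white",(S<40)&(V>150))):
    m=box(g,*A);m[:,300:338]=False;p=w[m];p=p[~np.isnan(p[:,0])];p=p[(p[:,1]<-25)&(p[:,1]>-50)]
    print(nm,len(p),np.percentile(p[:,2],[0.5,2,98,99.5]).round(1),np.median(p[:,1]).round(1))
print(r.get_state()["clock"])
s=r.snapshot("scene");i=s["img"][:,:,::-1]
import sys;cv2.imwrite(sys.argv[1],cv2.resize(i[290:420,290:420],None,fx=4.5,fy=4.5,interpolation=2))
s=r.snapshot("side");i=s["img"][:,:,::-1]
cv2.imwrite(sys.argv[2],cv2.resize(i[150:240,330:460],None,fx=6,fy=6,interpolation=2))
E
python3 bar.py pics/sc9.png pics/sd9.png
```

```text
bar 1227 [ -6.2 -37.4  83.5] (array([-0.5, 83.5]), array([ 2.8, 49.8]), 89.9)
green 5171 [78.8 79.  91.7 91.9] -33.7
redb 4669 [ 92.3  92.4 101.7 102. ] -33.7
white 4533 [69.5 69.6 78.4 78.6] -33.6
14.9167
```

View pics/sc9.png

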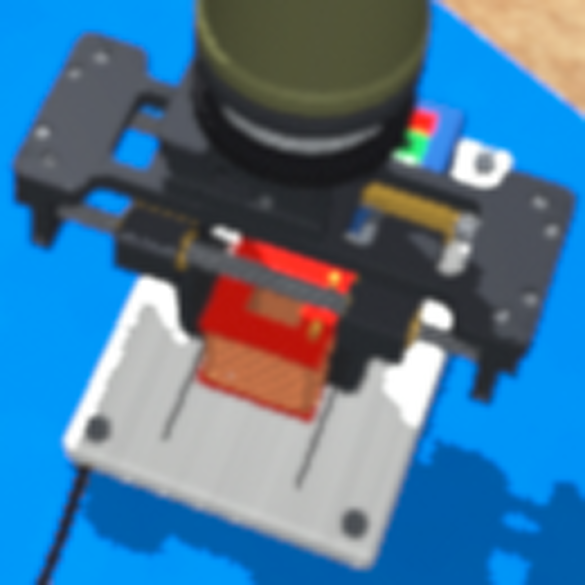

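View pics/sd9.png

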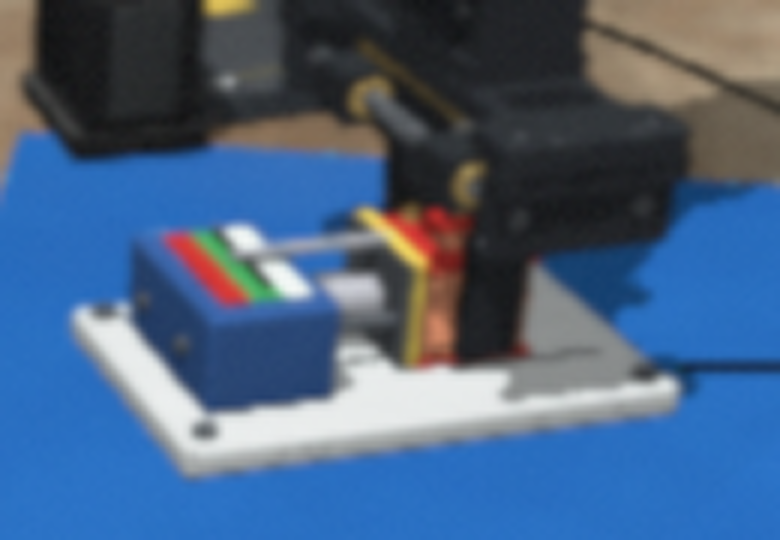

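By the bar, travel is about 8.2 mm (bar 83.5, green centre 85.35), which agrees with the TCP. I'll push about 1.9 mm more and take out the 0.3° of compliance tilt.

```bash
python3 -m inch '[[0,0,0.7,0.003,0,0],[0,0,0.7,0.003,0,0],[0,0,0.7,0,0,0],[0,0,0.5,0,0,0],[0,0,0,0,0,0],[0,0,0,0,0,0],[0,0,0,0,0,0],[0,0,0,0,0,0]]'; python3 chk.py; python3 bar.py pics/sc10.png pics/sd10.png
```

```text
clock: 15.68
tool_pos: [0.4775, -0.2373, 0.0177]
eef_rot: [-0.598, 0.378, -0.376, 0.598]
contact_force: [-10.8, -6.9, 4.2]
opening: 0.519
t 15.68 p [ 477.5 -237.3   17.7] xaxis [ 0.431 -0.902 -0.002] y [-0.0016  0.0011 -1.    ] yaw x -64.47 F [-10.77  -6.92   4.2 ] M [-1.51  2.17  0.11] op 45.7 q [ 0.31  0.95  0.1   1.98 -0.37  0.24 -0.39]
F mean [-10.79  -6.23   4.19] along u -12.42 lat 0.93
yellow 1102 medy -37.8 (array([-0.7, 27.4]), array([49.9,  3.5]), 0.1) [-24.3 -39.   26. ] [ 23.1 -36.6  28.9]
blue 16307 medy -32.4 (array([-0.5, 85.3]), array([50.2, 79.9]), 90.0) [-38.9 -33.8  61.4] [ 37.6 -30.7 109.1]
red 6328 medy -33.3 (array([-0.7, 96.2]), array([60.1, 10.3]), 0.1) [-29.3 -34.7  91.3] [ 27.8 -31.9 100.9]
green 6235 medy -33.3 (array([-0.6, 84.2]), array([60.4, 13.3]), 0.1) [-29.6 -34.8  77.9] [ 28.3 -32.   90.6]
bar 1240 [ -6.2 -37.   83.7] (array([-0.5, 83.7]), array([50. ,  2.9]), 0.2)
green 5232 [77.7 77.8 90.6 90.8] -33.3
redb 4897 [ 91.2  91.3 101.  101.1] -33.3
white 4518 [68.2 68.4 77.2 77.4] -33.3
15.9333
```

Travel is 9.45 mm and the tool is square, but bed friction is taking part of the push. I'll ease the downward load, which should also let the shoe advance a little.

```bash
python3 -m inch '[[0,-0.2,0,0,0,0],[0,-0.2,0,0,0,0],[0,0,0,0,0,0],[0,0,0,0,0,0],[0,0,0,0,0,0],[0,0,0,0,0,0]]'; python3 chk.py pics/wrist11.png; python3 bar.py pics/sc11.png pics/sd11.png
```

```text
clock: 16.53
tool_pos: [0.4782, -0.237, 0.0177]
eef_rot: [-0.598, 0.377, -0.377, 0.598]
contact_force: [-8.9, -6.2, 0.2]
opening: 0.52
t 16.53 p [ 478.2 -237.    17.7] xaxis [ 0.432 -0.902 -0.001] y [-7.0e-04  1.3e-03 -1.0e+00] yaw x -64.43 F [-8.95 -6.22  0.21] M [-1.41  1.95  0.06] op 45.8 q [ 0.31  0.95  0.1   1.98 -0.37  0.24 -0.39]
F mean [-9.14 -6.1  -0.44] along u -10.88 lat 1.53
yellow 1064 medy -37.8 (array([-8.4, 50.5]), array([47.6, 67.8]), 18.4) [-24.4 -39.   26. ] [ 23.3 -36.4  28.9]
blue 16320 medy -32.3 (array([-0.6, 84.7]), array([50.2, 79.8]), 89.8) [-38.8 -33.7  60.6] [ 37.7 -30.6 108.4]
red 6361 medy -33.2 (array([-0.7, 95.4]), array([60.2, 10.3]), 0.1) [-29.3 -34.6  90.5] [ 27.9 -31.9 100.2]
green 6155 medy -33.2 (array([-0.7, 83.5]), array([60.6, 13.3]), 0.0) [-29.5 -34.6  77.1] [ 28.4 -31.9  89.9]
bar 1227 [  5.  -36.9  83.7] (array([-0.3, 83.7]), array([50.5,  2.9]), 0.1)
green 5229 [77.  77.1 89.9 90. ] -33.2
redb 4902 [ 90.4  90.5 100.2 100.4] -33.2
white 4317 [67.9 68.1 76.6 76.7] -33.2
16.7833
```

```bash
python3 -m inch '[[0,0.1,0,0,0,0],[0,0,0,0,0,0],[0,0,0,0,0,0],[0,0,0,0,0,0],[0,0,0,0,0,0],[0,0,0,0,0,0],[0,0,0,0,0,0],[0,0,0,0,0,0],[0,0,0,0,0,0],[0,0,0,0,0,0]]'; python3 chk.py pics/wrist12.png; python3 bar.py pics/sc12.png pics/sd12.png
```

```text
clock: 17.72
tool_pos: [0.4782, -0.237, 0.0177]
eef_rot: [-0.598, 0.377, -0.377, 0.598]
contact_force: [-8.0, -5.9, -0.2]
opening: 0.52
t 17.72 p [ 478.2 -237.    17.7] xaxis [ 0.432 -0.902 -0.002] y [-8.0e-04  1.3e-03 -1.0e+00] yaw x -64.44 F [-8.  -5.9 -0.2] M [-1.39  1.92  0.09] op 45.8 q [ 0.31  0.95  0.1   1.98 -0.37  0.24 -0.39]
F mean [-8.85 -5.86  0.64] along u -10.51 lat 1.44
yellow 1139 medy -37.8 (array([-8.4, 50.6]), array([47.6, 67.6]), 18.4) [-24.3 -39.   26. ] [ 23.2 -36.4  28.9]
blue 16322 medy -32.3 (array([-0.6, 84.6]), array([79.7, 49.9]), 0.0) [-38.8 -33.7  60.6] [ 37.6 -30.6 108.4]
red 6358 medy -33.2 (array([-0.7, 95.4]), array([60.2, 10.5]), 0.1) [-29.2 -34.6  90.5] [ 27.9 -31.8 100.2]
green 6150 medy -33.2 (array([-0.5, 83.6]), array([60.4, 13.4]), 0.0) [-29.5 -34.7  77.1] [ 28.4 -31.9  89.9]
bar 1219 [ -6.1 -36.9  83.7] (array([-0.2, 83.7]), array([50.7,  2.9]), 0.2)
green 5239 [77.  77.2 89.9 90.1] -33.2
redb 4897 [ 90.4  90.5 100.2 100.3] -33.2
white 4319 [67.9 68.1 76.6 76.7] -33.2
17.9667
```

View pics/wrist12.png

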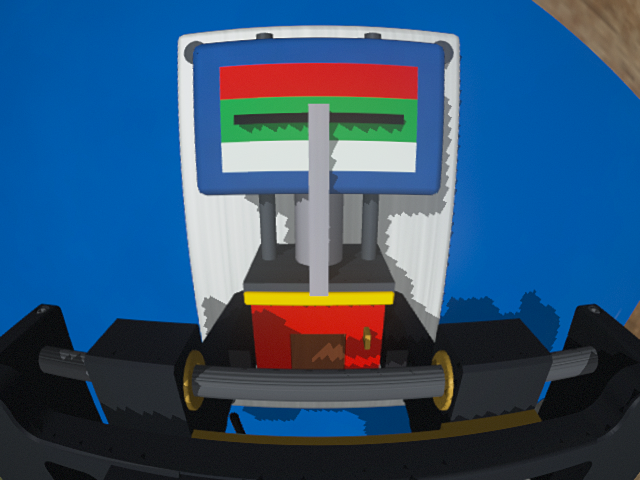

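View pics/sd12.png

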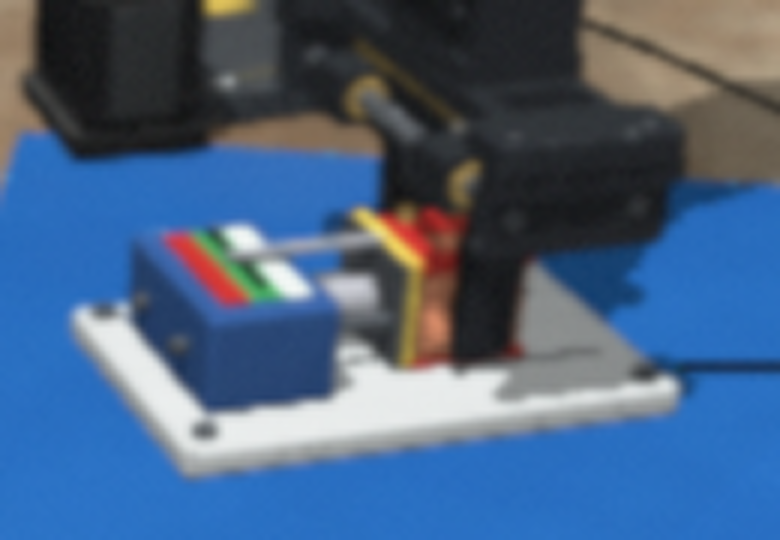

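The bar at row 119 sits mid-green (rows 97–142), and the coil stands on the bed, flush and centred on the shoe. The reading is steady and travel is about 10.2 mm, so I'm handing in.

```bash
python3 -c "
from plant import r
print(r.finish_job())"
```

```text
the job is handed in; nothing more can be done
None
```

I lifted the red-cheeked coil off its spindle and stood it upright on the jig's bed. I then pressed it against the yellow shoe and handed the job in at about 18 s, still gripping (30 N set) and pushing.

**Last checks:**
- **Push:** the pointer bar was within 0.2 mm of the middle of the green band. That is about 10.2 mm of travel, or about 9.1 N of spring force. It did not change over the last second before handing in, and was never near the end stop.
- **Fit:** the coil was centred on the shoe to within about 0.5 mm and square to it within about 0.2°. It rested lightly on the bed.
- **Bystanders:** the black coil was still on its spindle after the lift and the carry. No move I made went near it or the other bench items after that, but I did not look at them again at the end.

**One disagreement:** the wrist force along the push read about 10.5 N, not 9.1 N. I put most of the difference down to friction on the bed and sensor noise, and trusted the pointer and the measured travel instead. The wrist also read a sideways force of about 1.4 N, which I left as it was.

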